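# Load the block heater with the test set

### The arm

A 6-joint arm with a two-finger parallel gripper is mounted at the origin on a cart in front of the work surface, level with it; the furniture and walls round the work are solid. World frame = base frame: x ahead of the robot, y to its left, z up, the work surface at z = 0. Lengths are in m, angles in rad, forces in N, time in s.
With the tool pointing down it reaches from about 0.35 to 0.775 m from the base axis. Payload 5.5 kg.
Tool frame: the origin (TCP) lies at the very end of the fingers, on their centre line; the grasp point (between the pads) lies 19 mm behind it; z points along the fingers, y is the line along which they close (so a half turn about z gives the same grasp; the last joint's range is limited). The gripper opens to 85 mm and grips with 20 to 120 N. Pads are 22 mm wide; open, the fingers measure 114 mm over their backs; the gripper's body (76 mm by 85 mm) begins 54 mm behind the grasp point. The pads swing forward as they close: fully open they stand 13 mm farther back than shut.
Start: joints at [1.205, 0.313, 0.046, 1.304, 0, 1.431], TCP at [0.129, 0.56, 0.231] pointing down, gripper open.
Joint ranges: [-2.76, 2.76], [-0.86, 1.69], [-1.03, 1.26], [-2.2, 2.34], [-1.47, 1.5], [-3.14, 3.14]. Speed limits (rad/s): [2.57, 2.57, 3.14, 3.14, 3.14, 3.14].

### API

Orientations are given as a unit quaternion [w, x, y, z].
In Python, from workcell import env, imaging, ticket gives the robot as it stands. The module is installed in compiled form; this text tells all that it offers.
- The arm moves only by the tool apply_moves, never from a script. Its argument "rows" is a list of rows, each an object with "xyz": the shift along the tool's x, y, z in mm, a list of three; "turn": the turn, a rotation vector about the tool's x, y, z in rad, a list of three; "grip": the opening, from 0 (shut) to 1 (fully open). A call has 1 to 12 rows; each row is the pose to reach, as a shift and turn from the pose commanded when the call began, along the tool's axes at that moment; what a row does not reach only later rows make up. A row lasts 1/12 s, in which the tool goes at most 41.7 mm and 7.16 degrees, less where a joint would pass 70% of its speed; a pose out of reach is approached as far as the arm can. A call with a gripper value outside its range is refused whole. The fingers move at their own pace and stop on an object; "force" is the grip in N (left out, the last holds). Time passes only in rows, so rows that repeat a pose let the fingers close. It gives the time, the measured TCP pose, the force, the opening and the grip force at its end, in the units of the state.
- env.get_state(): the state, without advancing time (a new reading comes with each control period).
- imaging.read_camera(name): name is "scene" or "top" or "wrist"; returns a dict with "color" (400x640x3 uint8, blue, green, red), "z_map" (400x640 float32, m along the optical axis (not along the pixel's ray), 0 where there is no reading), "camera_matrix" (3x3 intrinsics, pixels), "view" (4x4, takes a point from world to camera coordinates). Camera axes: x right, y down, z forward; pixel columns grow to the right and rows downward; lengths in m; the calibration is good to about 2 mm. The wrist camera is an equidistant fisheye: a pixel r from the principal point sees the ray r / f radians off the axis. A picture is of the moment at which its call begins.
- ticket.hand_in(): hands the job in; it is judged then, once.
The state is a dict: "clock": time; "joint_pos": joint angles; "qvel": joint speeds; "tau": joint torques, N m; "tcp_pos": TCP position; "orientation": TCP orientation; "wrist_force": force on the tool from outside, world axes, zero at the start; "ft_torque": the same for the moment, N m; "finger_gap": finger opening in m; "grip_force": force on a finger pad.
Only numpy, scipy, OpenCV 4.12 (cv2) and the standard library are available. Lean on these libraries where they do the work, as an engineer would, in place of code of your own. Each camera call takes 0.05 s, during which the arm holds its last target. There are 200 camera calls.

### The job

Load the block heater so the test set can warm up before it goes to the reader: stand the sample cup, the large dropper bottle and the small dropper bottle each in the aluminium block whose bore is cut for its size, and lay the test cassette face up in the pocket of the flat block. Seat every one fully down on the floor of its recess, do not tip the containers over on the way, and do not move the timer or the forceps.

Things in the scene. Friction and masses are not known exactly. Their poses are not given: they have to be found in the camera images.
- sample_cup: Screw-top sample cup with a yellow ribbed lid, standing upright. 68 mm high; white body tapering up to 56 mm in diameter, lid 61 mm in diameter from 54 to 68 mm height (grasp the lid). 35 g. Origin at the centre of the underside, z up.
- large_bottle: The larger of two white dropper bottles with blue caps, standing upright. 78 mm high; cylindrical body 30 mm in diameter up to about 55 mm, then a narrower neck and cap. 50 g. Origin at the centre of the underside, z up.
- small_bottle: The smaller of two white dropper bottles with blue caps, standing upright. 58 mm high; cylindrical body 22 mm in diameter up to about 42 mm, then a narrower neck and cap. 18 g. Origin at the centre of the underside, z up.
- test_cassette: Flat white plastic test cassette lying face up: 20 mm wide (its x), 70 mm long (its y), 5 mm thick. 12 g. Origin at the centre of the underside, z up through the window side. Grasp it across its width with the fingertips; the containers near it stand much higher than it lies.
- block_wide: Fixed aluminium block 74 (x) x 85 (y) x 58 mm, one of four side by side along y, 87 mm apart, in a grey heater; order changes. Origin: centre of underside, 8 mm above the worktop (block top 66 mm above it, rim 7 mm lower); z up, x away from robot. Widest round blind bore in its middle: 62 mm diameter plus 4 mm wide 45 degree lead-in, 26 mm deep, floor at z = 32 mm in its frame. 
- block_medium: Fixed aluminium block 74 (x) x 85 (y) x 58 mm, one of four side by side along y, 87 mm apart, in a grey heater; order changes. Origin: centre of underside, 8 mm above the worktop (block top 66 mm above it, rim 7 mm lower); z up, x away from robot. Middle round blind bore in its middle: 37 mm diameter plus 4 mm wide 45 degree lead-in, 24 mm deep, floor at z = 34 mm in its frame. 
- block_narrow: Fixed aluminium block 74 (x) x 85 (y) x 58 mm, one of four side by side along y, 87 mm apart, in a grey heater; order changes. Origin: centre of underside, 8 mm above the worktop (block top 66 mm above it, rim 7 mm lower); z up, x away from robot. Smallest round blind bore in its middle: 28 mm diameter plus 4 mm wide 45 degree lead-in, 16 mm deep, floor at z = 42 mm in its frame. 
- block_flat: Block like the other three (size, origin, axes), but with no bore: shallow pocket in its top for the cassette, 3.5 mm deep, floor at z = 54.5 mm in its frame, 77 mm (y) x 27 mm (x) at the floor, 45 degree sides opening to 84 x 34 mm. A finger channel as deep as the pocket, 36 mm wide, crosses the block's middle along x, so fingers reach the floor at both long sides of the cassette.
- timer: Bystander, not to be moved: cream-coloured bench timer lying on its back, 62 x 66 mm and 18 mm high, loose on the worktop. Origin at the centre of the underside. (On the other side of the work, to the right, a fixed upright glass sheet stands on the worktop along the x direction at y = 0, from x = 0.33 m to the wall, 0.7 m high.)
- forceps: Bystander, not to be moved: slim steel forceps lying flat, 18 x 130 mm (along its y) and 8 mm high, loose on the worktop. Origin at the centre of the underside.
Mind the look-alikes: they are no part of the job. Leave any orange look-alike of the small_bottle alone. Leave any green look-alike of the large_bottle alone.

How it is judged:
By the outcome, as a careful person would: the job done as asked, in the order asked, and still so for the second after the job is handed in, with the robot touching nothing.
It also fails if it takes over 93 s, if anything falls off the work surface, if the arm or the gripper's body presses on something with over 40 N, if the wrist force passes 120 N, or if a joint passes its speed limit or range.

## Working session

There is one attempt and no reset: what is moved stays moved. The work goes in short steps, Python scripts to look and compute and a tool call to move; the robot and the scene stay as the last step left them, time stands still between calls to the robot, and variables do not carry over. Pictures are saved under pics/ and viewed, at most 14 in all, crops included, and the job is handed in when it is done.

Besides the shell and the picture viewer there is one more tool, called as name([rows], argument=value, ...), one row to a line, values as JSON. apply_moves: Moves the arm, as the interface text tells. Its arguments: {"type":"object","properties":{"rows":{"type":"array"},"force":{"type":"number"}},"required":["rows"]}

```bash
mkdir -p pics; ls; python3 - <<'E'
from workcell import env, imaging
import cv2, numpy as np
print(env.get_state())
for n in ("scene","top"):
    d=imaging.read_camera(n); cv2.imwrite(f"pics/{n}0.png",d["color"]); np.savez(f"{n}0.npz",**d)
    print(n,d["camera_matrix"].tolist(),np.round(d["view"],3).tolist())
E
```

```text
pics
{'clock': 0.0, 'joint_pos': array([1.20541599e+00, 3.14023401e-01, 4.49548133e-02, 1.30361497e+00,
       2.46926503e-06, 1.43119653e+00]), 'qvel': array([-0.00139556, -0.00011787, -0.00045853,  0.00029387,  0.00063934,
       -0.00133244]), 'tau': array([ 1.29867320e-03, -4.80627608e+01,  2.98533136e+01,  1.94383529e-02,
       -3.15088591e-04,  2.32055612e-06]), 'tcp_pos': array([0.12854115, 0.55990505, 0.23038592]), 'orientation': array([-2.36925136e-04,  1.12650587e-01,  9.93634216e-01, -9.13386433e-04]), 'wrist_force': array([ 0.74282036, -0.57993678,  0.80140489]), 'ft_torque': array([ 0.01189851, -0.01914785, -0.01359346]), 'grip_force': 0.0, 'finger_gap': 0.08591831269363386}
scene [[405.4817607441151, 0.0, 321.3064316066825], [0.0, 405.4817607441151, 201.14614077485118], [0.0, 0.0, 1.0]] [[-0.768, -0.641, -0.022, 0.59], [-0.405, 0.511, -0.758, 0.081], [0.497, -0.573, -0.652, 0.823], [0.0, 0.0, 0.0, 1.0]]
top [[495.2450959113497, 0.0, 312.4592167565846], [0.0, 495.2450959113497, 196.08984704777606], [0.0, 0.0, 1.0]] [[0.026, -1.0, 0.006, 0.267], [-0.996, -0.027, -0.083, 0.493], [0.084, -0.003, -0.996, 1.138], [0.0, 0.0, 0.0, 1.0]]
```

View pics/top0.png

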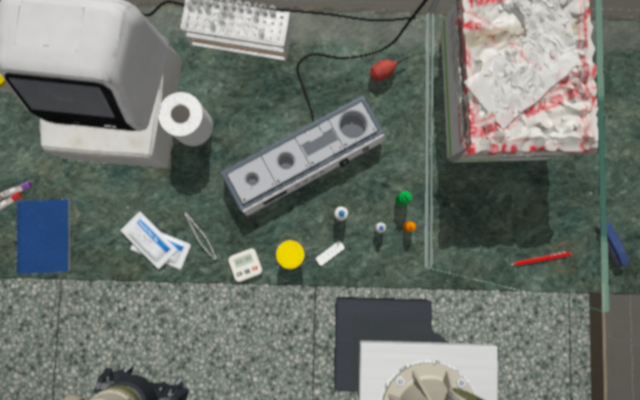

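View pics/scene0.png

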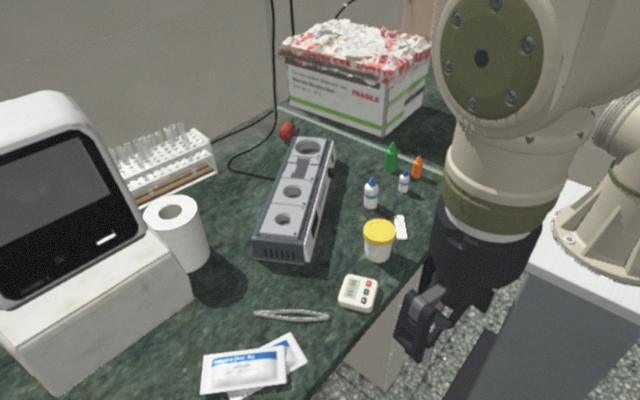

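Top view candidates:
- **Sample cup:** yellow lid at (290,254), the only one.
- **Large bottle:** white/blue at (341,213); the green one at (405,197) is a look-alike.
- **Small bottle:** white/blue at (380,228); the orange one at (409,227) is a look-alike.
- **Cassette:** (330,253).
- **Block bores:** narrow (252,178), medium (286,160), flat (318,140), wide (353,122).
- **Keep clear:** timer (244,265), forceps (200,236), glass at column 430.

I'll check these choices in one crop and measure.

```bash
cat > h.py <<'E'
import numpy as np, cv2
def at_height(d,u,v,z):
    "world point on plane z seen at pixel"
    R=d["view"][:3,:3];t=d["view"][:3,3];c=-R.T@t
    r=R.T@np.linalg.inv(d["camera_matrix"])@np.array([u,v,1.]); return c+r*(z-c[2])/r[2]
def cloud(d):
    R=d["view"][:3,:3];t=d["view"][:3,3];K=d["camera_matrix"];Z=d["z_map"]
    v,u=np.indices(Z.shape); P=np.stack([(u-K[0,2])/K[0,0]*Z,(v-K[1,2])/K[1,1]*Z,Z],-1)
    return (P-t)@R
E
python3 - <<'E'
from h import *
d=dict(np.load("top0.npz")); P=cloud(d); hsv=cv2.cvtColor(d["color"],cv2.COLOR_BGR2HSV)
for n,(u,v),z in [("cup",(290,254),.068),("large",(341,213),.078),("small",(380,228),.058),("cass",(330,253),.005),("timer",(244,265),.018),("narrow",(252,178),.066),("medium",(286,160),.066),("flat",(318,140),.066),("wide",(353,122),.066),("green",(405,197),.078),("orange",(409,227),.058),("forceps",(200,236),.008)]:
    print(n,at_height(d,u,v,z).round(3),"depth:",P[v,u].round(3))
# heater top block fit
m=(abs(P[...,2]-.066)<.004); m[:80]=0;m[230:]=0;m[:,:215]=0;m[:,400:]=0
m2=cv2.morphologyEx(m.astype(np.uint8),cv2.MORPH_OPEN,np.ones((3,3)))
pts=P[m2>0][:,:2].astype(np.float32)
print("top rect",cv2.minAreaRect(pts),len(pts))
# cassette, 
m=(P[...,2]>.002)&(hsv[...,2]>150)&(hsv[...,1]<60); m[:235]=0;m[272:]=0;m[:,:310]=0;m[:,350:]=0
vv,uu=np.nonzero(m); q=np.array([at_height(d,a,b,.005)[:2] for a,b in zip(uu,vv)],np.float32);print("cass rect",cv2.minAreaRect(q),len(q))
y=(hsv[...,0]>20)&(hsv[...,0]<35)&(hsv[...,1]>150); y[:235]=0;y[275:]=0; vv,uu=np.nonzero(y)
print("lid",at_height(d,uu.mean(),vv.mean(),.068))
c=d["color"][100:290,210:440]; cv2.imwrite("pics/crop0.png",cv2.resize(c,None,fx=3,fy=3,interpolation=cv2.INTER_CUBIC))
E
```

```text
cup [0.351 0.327 0.068] depth: [0.351 0.327 0.067]
large [0.445 0.216 0.078] depth: [0.445 0.216 0.078]
small [0.414 0.127 0.058] depth: [0.414 0.126 0.051]
cass [0.354 0.236 0.005] depth: [0.354 0.235 0.002]
timer [0.321 0.434 0.018] depth: [0.321 0.434 0.019]
narrow [0.519 0.417 0.066] depth: [0.521 0.42  0.046]
medium [0.562 0.342 0.066] depth: [0.566 0.344 0.041]
flat [0.609 0.271 0.066] depth: [0.611 0.271 0.06 ]
wide [0.653 0.193 0.066] depth: [0.659 0.191 0.041]
green [0.484 0.075 0.078] depth: [0.485 0.074 0.072]
orange [0.418 0.061 0.058] depth: [0.418 0.06  0.05 ]
forceps [0.385 0.541 0.008] depth: [ 0.385  0.544 -0.004]
top rect ((0.580869734287262, 0.3055630922317505), (0.0745282918214798, 0.34633669257164), 30.313573837280273) 2256
cass rect ((0.35452738404273987, 0.2356557548046112), (0.023582864552736282, 0.07085937261581421), 36.84831237792969) 200
lid [0.35027973 0.32747508 0.068     ]
```

View pics/crop0.png

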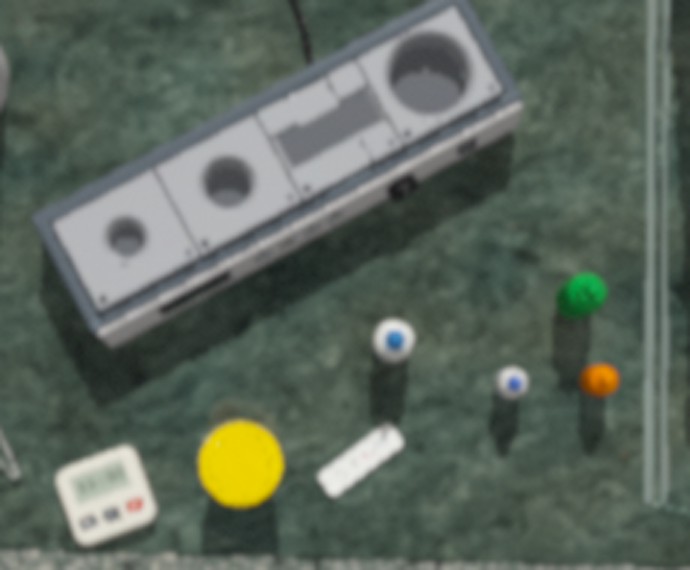

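The crop confirms the choices. The narrow, medium, flat and wide recesses run left to right, the two white bottles with blue caps stand apart from the green and orange ones, and the cassette lies beside the cup. I'll go above the cup first.

apply_moves([
  {"xyz":[-30,-20,5],"turn":[0,0,0],"grip":1},
  {"xyz":[-66,-43,15],"turn":[0,0,0],"grip":1},
  {"xyz":[-100,-66,25],"turn":[0,0,0],"grip":1},
  {"xyz":[-134,-88,35],"turn":[0,0,0],"grip":1},
  {"xyz":[-168,-110,45],"turn":[0,0,0],"grip":1},
  {"xyz":[-202,-133,55],"turn":[0,0,0],"grip":1},
  {"xyz":[-235,-155,65],"turn":[0,0,0],"grip":1},
  {"xyz":[-258,-170,70],"turn":[0,0,0],"grip":1},
  {"xyz":[-268,-177,75],"turn":[0,0,0],"grip":1},
  {"xyz":[-268,-177,75],"turn":[0,0,0],"grip":1},
], force=25)

```text
clock: 0.93
tcp_pos: [0.3514, 0.3254, 0.1549]
orientation: [-0.001, 0.115, 0.993, -0.001]
wrist_force: [-0.4, 0.1, 0.1]
finger_gap: 0.0858
grip_force: 0.0
```

```bash
cat >> h.py <<'E'
from scipy.spatial.transform import Rotation as Rt
def tool():
    from workcell import env
    s=env.get_state(); q=s["orientation"]; return s,Rt.from_quat(np.r_[q[1:],q[0]])
def plan(x,y,z,yaw=None):
    "shift (mm) and turn in the tool frame to reach TCP xyz, pointing down, tool y at yaw deg (mod 180)"
    s,R=tool(); M=R.as_matrix(); sh=M.T@(np.array([x,y,z])-s["tcp_pos"])*1e3
    yn=np.degrees(np.arctan2(M[1,1],M[0,1])); yaw=yn if yaw is None else yaw
    yaw=yn+(yaw-yn+90)%180-90; a=np.radians(yaw)
    Y=np.array([np.cos(a),np.sin(a),0]);Zt=np.array([0,0,-1.]);T=np.stack([np.cross(Y,Zt),Y,Zt],1)
    tr=(R.inv()*Rt.from_matrix(T)).as_rotvec()
    print("t",round(float(s["clock"]),2),"tcp",s["tcp_pos"].round(4),"yaw",round(yn,1),"gap",round(float(s["finger_gap"]),4),"F",s["wrist_force"].round(1),"grip",round(float(s["grip_force"]),1),"j",s["joint_pos"].round(2),"-> shift",sh.round(1),"turn",tr.round(3))
def fish_at(d,u,v,z):
    K=d["camera_matrix"];R=d["view"][:3,:3];t=d["view"][:3,3];c=-R.T@t
    a=np.array([(u-K[0,2])/K[0,0],(v-K[1,2])/K[1,1]]);r=np.hypot(*a)
    ray=np.r_[a/r*np.sin(r),np.cos(r)] if r>1e-9 else np.array([0,0,1.])
    w=R.T@ray; return c+w*(z-c[2])/w[2]
def fish_map(d,z):
    "world xy on plane z for every pixel"
    K=d["camera_matrix"];R=d["view"][:3,:3];t=d["view"][:3,3];c=-R.T@t
    v,u=np.indices(d["z_map"].shape);X=(u-K[0,2])/K[0,0];Y=(v-K[1,2])/K[1,1];r=np.hypot(X,Y)+1e-9
    w=np.stack([X/r*np.sin(r),Y/r*np.sin(r),np.cos(r)],-1)@R; k=(z-c[2])/w[...,2]
    return c+w*k[...,None]
def look(name):
    from workcell import imaging
    d=imaging.read_camera("wrist"); cv2.imwrite(f"pics/{name}.png",d["color"]); np.savez(f"{name}.npz",**d); return d
E
python3 - <<'E'
from h import *
d=look("w1"); print(d["camera_matrix"].tolist(),d["view"].round(3).tolist())
hsv=cv2.cvtColor(d["color"],cv2.COLOR_BGR2HSV)
y=((hsv[...,0]>20)&(hsv[...,0]<35)&(hsv[...,1]>150)).astype(np.uint8)
P=fish_map(d,.068)[y>0][:,:2].astype(np.float32); print(len(P),cv2.minEnclosingCircle(P),P.min(0),P.max(0))
plan(.350,.327,.037)
E
```

```text
[[309.70691628693146, 0.0, 318.69783395493846], [0.0, 309.70691628693146, 203.89916207435456], [0.0, 0.0, 1.0]] [[0.229, 0.974, -0.001, -0.396], [0.935, -0.219, 0.279, -0.272], [0.272, -0.065, -0.96, 0.232], [0.0, 0.0, 0.0, 1.0]]
180 ((0.34603187441825867, 0.3277246356010437), 0.027866849675774574) [0.32080165 0.3037059 ] [0.3737332  0.35543218]
t 0.98 tcp [0.3506 0.3266 0.1555] yaw 76.9 gap 0.0854 F [ 0.7 -0.3 -0.4] grip 0.0 j [ 0.58  0.17 -0.33  1.07  0.    0.81] -> shift [  0.5   0.4 118.5] turn [-0.001 -0.001 -0.   ]
```

View pics/w1.png

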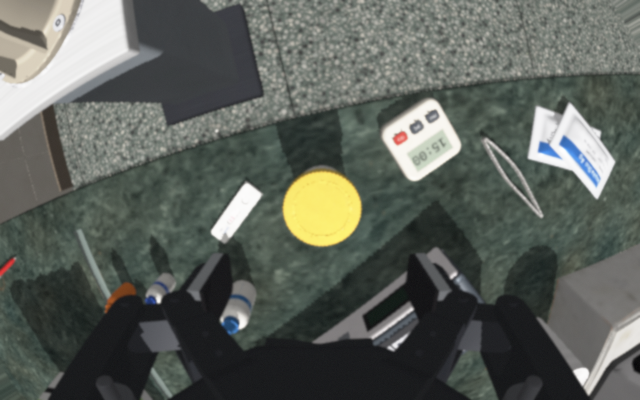

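The wrist view shows the lid centred at about (322,208), with the timer, cassette and bottles around it. I'll recompute the lid position with a looser threshold.

```bash
python3 - <<'E'
from h import *
d=dict(np.load("w1.npz")); hsv=cv2.cvtColor(d["color"],cv2.COLOR_BGR2HSV)
y=((hsv[...,0]>20)&(hsv[...,0]<38)&(hsv[...,1]>80)&(hsv[...,2]>150)).astype(np.uint8)
n,l,st,c=cv2.connectedComponentsWithStats(y); k=1+st[1:,4].argmax()
P=fish_map(d,.068)[l==k][:,:2].astype(np.float32); print(st[k],c[k],cv2.minEnclosingCircle(P),P.mean(0))
E
```

```text
[ 282  171   80   76 4704] [321.68346088 208.1860119 ] ((0.3520098924636841, 0.3265392780303955), 0.031209398061037064) [0.3511538  0.32668427]
```

apply_moves([
  {"xyz":[-1,0,20],"turn":[0,0,0],"grip":1},
  {"xyz":[-1,0,45],"turn":[0,0,0],"grip":1},
  {"xyz":[-1,0,75],"turn":[0,0,0],"grip":1},
  {"xyz":[-1,0,100],"turn":[0,0,0],"grip":1},
  {"xyz":[-1,0,114],"turn":[0,0,0],"grip":1},
  {"xyz":[-1,0,118],"turn":[0,0,0],"grip":1},
  {"xyz":[-1,0,118],"turn":[0,0,0],"grip":1},
  {"xyz":[-1,0,118],"turn":[0,0,0],"grip":0.6},
  {"xyz":[-1,0,118],"turn":[0,0,0],"grip":0.5},
  {"xyz":[-1,0,118],"turn":[0,0,0],"grip":0.5},
  {"xyz":[-1,0,118],"turn":[0,0,0],"grip":0.5},
], force=30)

```text
clock: 1.9
tcp_pos: [0.3523, 0.3287, 0.0399]
orientation: [0.001, 0.113, 0.994, 0.001]
wrist_force: [-0.8, -0.7, 5.8]
finger_gap: 0.0603
grip_force: 32.3
```

```bash
python3 - <<'E'
from h import *
plan(.3515,.3266,.14)
E
```

```text
t 1.9 tcp [0.3523 0.3287 0.0399] yaw 77.1 gap 0.0603 F [-0.8 -0.7  5.8] grip 32.3 j [ 0.58  0.28 -0.5   0.78  0.    0.81] -> shift [   0.2   -2.  -100.1] turn [ 0.003  0.002 -0.   ]
```

apply_moves([
  {"xyz":[-1,0,-8],"turn":[0,0,0],"grip":0.5},
  {"xyz":[-1,0,-25],"turn":[0,0,0],"grip":0.5},
  {"xyz":[-1,0,-50],"turn":[0,0,0],"grip":0.5},
  {"xyz":[-1,0,-78],"turn":[0,0,0],"grip":0.5},
  {"xyz":[-1,0,-100],"turn":[0,0,0],"grip":0.5},
  {"xyz":[-1,0,-115],"turn":[0,0,0],"grip":0.5},
  {"xyz":[-1,0,-120],"turn":[0,0,0],"grip":0.5},
])

```text
clock: 2.48
tcp_pos: [0.3537, 0.3283, 0.1618]
orientation: [0.002, 0.113, 0.994, 0.002]
wrist_force: [0.2, -0.4, -1.3]
finger_gap: 0.0603
grip_force: 32.6
```

```bash
python3 - <<'E'
from h import *
from scipy.optimize import least_squares
for n in ("top","scene"):
    d=dict(np.load(n+"0.npz")); P=cloud(d)
    yw=np.radians(30.4); C0=np.array([.581,.3056])
    q=(P[...,:2]-C0)@np.array([[np.cos(yw),-np.sin(yw)],[np.sin(yw),np.cos(yw)]])
    near=(abs(q[...,0])<.044)&(abs(q[...,1])<.182)
    m=near&(abs(P[...,2]-.066)<.003); 
    m=cv2.morphologyEx(m.astype(np.uint8),cv2.MORPH_OPEN,np.ones((3,3)))
    r=cv2.minAreaRect(P[m>0][:,:2].astype(np.float32)); print(n,"z",np.median(P[m>0][:,2]).round(4),r)
    # bore floors: points well below top near block centres
    for k,(off,R,fz) in dict(narrow=(.1305,.014,.050),medium=(.0435,.0185,.042),wide=(-.1305,.031,.040)).items():
        e=near&(abs(q[...,1]-off)<.04)&(abs(q[...,0])<.036)&(P[...,2]<.0615)&(P[...,2]>fz-.006)
        s=P[e]; 
        # wall+floor points: bounding in rotated frame
        if len(s): print(k,len(s),"q-range",(q[e].min(0)*1e3).round(1),(q[e].max(0)*1e3).round(1),"zmin",np.percentile(s[:,2],10).round(4))
plan(.61,.21,.22)
E
```

```text
top z 0.0653 ((0.580609917640686, 0.30592936277389526), (0.07400458306074142, 0.3444402813911438), 30.20334243774414)
narrow 178 q-range [-35.6  91.8] [ 32.3 169.6] zmin 0.0474
medium 270 q-range [-33.7   4.2] [34.8 81.2] zmin 0.0389
wide 620 q-range [ -34.3 -168.1] [ 35.6 -90.8] zmin 0.0367
scene z 0.0661 ((0.5826935768127441, 0.303500235080719), (0.07485387474298477, 0.3523837625980377), 30.250728607177734)
narrow 136 q-range [-36.   94.6] [ 35.2 170.4] zmin 0.0498
medium 142 q-range [-35.8  21. ] [19.3 73.4] zmin 0.0426
wide 261 q-range [ -29.7 -165.9] [  31.3 -126.1] zmin 0.0398
t 2.48 tcp [0.3537 0.3283 0.1618] yaw 77.1 gap 0.0603 F [ 0.2 -0.4 -1.3] grip 32.6 j [ 0.58  0.17 -0.32  1.08  0.    0.81] -> shift [-276.5  -57.7  -57.4] turn [ 0.004  0.004 -0.   ]
```

apply_moves([
  {"xyz":[-15,-3,0],"turn":[0,0,0],"grip":0.5},
  {"xyz":[-40,-8,0],"turn":[0,0,0],"grip":0.5},
  {"xyz":[-74,-16,0],"turn":[0,0,0],"grip":0.5},
  {"xyz":[-112,-24,0],"turn":[0,0,0],"grip":0.5},
  {"xyz":[-150,-32,0],"turn":[0,0,0],"grip":0.5},
  {"xyz":[-188,-40,0],"turn":[0,0,0],"grip":0.5},
  {"xyz":[-226,-48,0],"turn":[0,0,0],"grip":0.5},
  {"xyz":[-262,-56,0],"turn":[0.004,0.004,0],"grip":0.5},
  {"xyz":[-292,-62,0],"turn":[0.004,0.004,0],"grip":0.5},
  {"xyz":[-310,-66,0],"turn":[0.004,0.004,0],"grip":0.5},
  {"xyz":[-316,-67,0],"turn":[0.004,0.004,0],"grip":0.5},
  {"xyz":[-316,-67,0],"turn":[0.004,0.004,0],"grip":0.5},
])

```text
clock: 3.48
tcp_pos: [0.646, 0.1902, 0.157]
orientation: [-0.003, 0.114, 0.994, -0.002]
wrist_force: [-0.6, 0.2, -0.6]
finger_gap: 0.0605
grip_force: 32.6
```

```bash
python3 - <<'E'
from h import *
d=look("w2"); plan(.6471,.192,.1)
E
```

```text
t 3.53 tcp [0.6448 0.1911 0.1572] yaw 77.0 gap 0.0605 F [ 0.1 -0.4 -0.7] grip 32.6 j [ 0.17  0.54  0.21  1.25 -0.    0.4 ] -> shift [-2.4  1.7 57.2] turn [-0.004 -0.006 -0.   ]
```

View pics/w2.png

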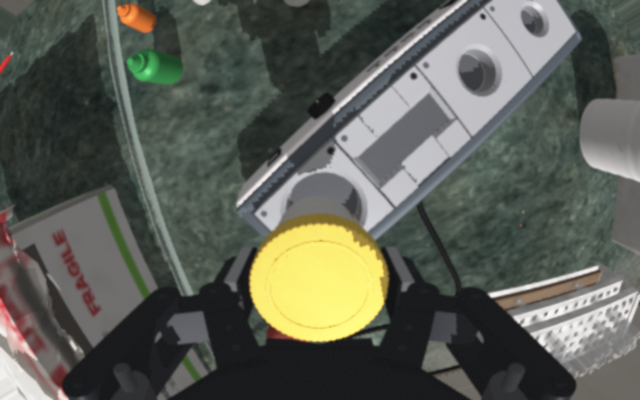

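The view shows the wide bore just ahead of the held cup (arc around (325,172)), the medium bore at (478,70) and the narrow one at (534,18). I'll check the frame estimate against these.

```bash
python3 - <<'E'
from h import *
d=dict(np.load("w2.npz"))
for n,u,v,z in [("medium",478,70,.066),("narrow",534,18,.066),("flat",405,142,.066),("lid",319,277,.187),("wideL",283,200,.066),("wideT",325,171,.066),("wideR",368,200,.066)]: print(n,fish_at(d,u,v,z).round(4))
hsv=cv2.cvtColor(d["color"],cv2.COLOR_BGR2HSV)
y=((hsv[...,0]>20)&(hsv[...,0]<38)&(hsv[...,1]>80)&(hsv[...,2]>190)).astype(np.uint8)
n,l,st,c=cv2.connectedComponentsWithStats(y); k=1+st[1:,4].argmax()
P=fish_map(d,.187)[l==k][:,:2].astype(np.float32); print(st[k],cv2.minEnclosingCircle(P))
c=d["color"][0:260,220:600]; cv2.imwrite("pics/w2c.png",cv2.resize(c,None,fx=2.1,fy=2.1,interpolation=cv2.INTER_CUBIC))
E
```

```text
medium [0.5611 0.3414 0.066 ]
narrow [0.5163 0.4179 0.066 ]
flat [0.6087 0.266  0.066 ]
lid [0.6396 0.1909 0.187 ]
wideL [0.6328 0.163  0.066 ]
wideT [0.6177 0.2004 0.066 ]
wideR [0.6479 0.2285 0.066 ]
[  250   224   135   118 12412] ((0.6450538635253906, 0.18913358449935913), 0.030136967077851295)
```

View pics/w2c.png

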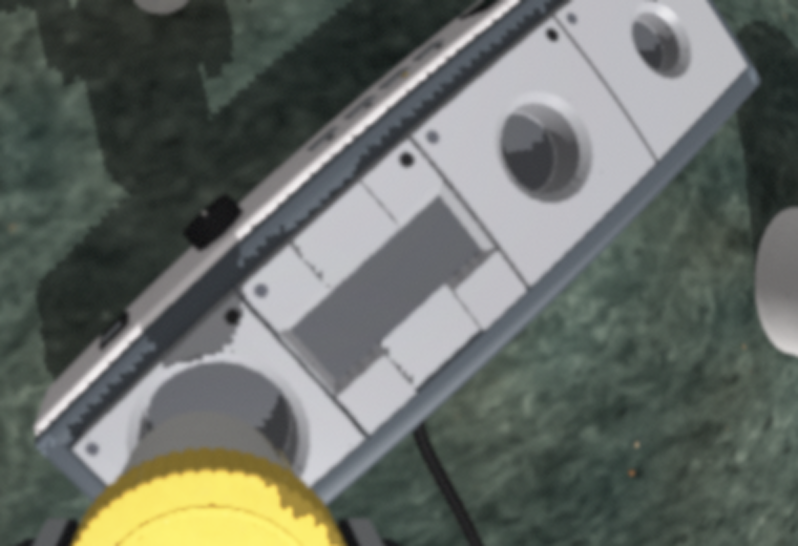

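apply_moves([
  {"xyz":[-2,2.5,8],"turn":[-0.004,-0.004,0],"grip":0.5},
  {"xyz":[-2,2.5,25],"turn":[-0.004,-0.004,0],"grip":0.5},
  {"xyz":[-2,2.5,42],"turn":[-0.004,-0.004,0],"grip":0.5},
  {"xyz":[-2,2.5,52],"turn":[-0.004,-0.004,0],"grip":0.5},
  {"xyz":[-2,2.5,58],"turn":[-0.004,-0.004,0],"grip":0.5},
  {"xyz":[-2,2.5,63],"turn":[-0.004,-0.004,0],"grip":0.5},
  {"xyz":[-2,2.5,68],"turn":[-0.004,-0.004,0],"grip":0.5},
  {"xyz":[-2,2.5,72],"turn":[-0.004,-0.004,0],"grip":0.5},
  {"xyz":[-2,2.5,74],"turn":[-0.004,-0.004,0],"grip":0.5},
  {"xyz":[-2,2.5,74],"turn":[-0.004,-0.004,0],"grip":0.5},
])

```text
clock: 4.37
tcp_pos: [0.6474, 0.1932, 0.0841]
orientation: [-0.0, 0.113, 0.994, 0.0]
wrist_force: [0.7, -0.0, -0.4]
finger_gap: 0.0606
grip_force: 32.6
```

```bash
python3 - <<'E'
from h import *
plan(.648,.192,.0785)
E
```

```text
t 4.37 tcp [0.6474 0.1932 0.0841] yaw 77.1 gap 0.0606 F [ 0.7 -0.  -0.4] grip 32.6 j [0.17 0.58 0.09 1.08 0.   0.4 ] -> shift [-0.9 -1.1  5.6] turn [ 0. -0.  0.]
```

apply_moves([
  {"xyz":[0,0,2],"turn":[0,0,0],"grip":0.5},
  {"xyz":[0,0,4],"turn":[0,0,0],"grip":0.5},
  {"xyz":[0,0,5],"turn":[0,0,0],"grip":0.5},
  {"xyz":[0,0,6],"turn":[0,0,0],"grip":0.5},
  {"xyz":[0,0,6],"turn":[0,0,0],"grip":0.5},
])

```text
clock: 4.78
tcp_pos: [0.6482, 0.1931, 0.08]
orientation: [0.001, 0.113, 0.994, 0.0]
wrist_force: [-0.7, -0.9, 6.7]
finger_gap: 0.0603
grip_force: 33.1
```

Contact at the expected height, so the cup is seated. Release and rise.

apply_moves([
  {"xyz":[0,0,0],"turn":[0,0,0],"grip":0.8},
  {"xyz":[0,0,0],"turn":[0,0,0],"grip":1},
  {"xyz":[0,0,0],"turn":[0,0,0],"grip":1},
  {"xyz":[0,0,0],"turn":[0,0,0],"grip":1},
  {"xyz":[0,0,-8],"turn":[0,0,0],"grip":1},
  {"xyz":[0,0,-30],"turn":[0,0,0],"grip":1},
  {"xyz":[0,0,-65],"turn":[0,0,0],"grip":1},
  {"xyz":[0,0,-95],"turn":[0,0,0],"grip":1},
  {"xyz":[0,0,-110],"turn":[0,0,0],"grip":1},
  {"xyz":[0,0,-110],"turn":[0,0,0],"grip":1},
])

```text
clock: 5.62
tcp_pos: [0.6499, 0.1937, 0.1941]
orientation: [0.004, 0.113, 0.994, 0.001]
wrist_force: [1.0, -0.2, 0.9]
finger_gap: 0.0851
grip_force: 0.0
```

```bash
python3 - <<'E'
from h import *
from workcell import imaging
d=look("w3"); c=imaging.read_camera("scene"); np.savez("scene1.npz",**c)
hsv=cv2.cvtColor(c["color"],cv2.COLOR_BGR2HSV); y=((hsv[...,0]>20)&(hsv[...,0]<35)&(hsv[...,1]>120)&(hsv[...,2]>120)).astype(np.uint8)
n,l,st,ce=cv2.connectedComponentsWithStats(y); 
if n>1:
    k=1+st[1:,4].argmax(); P=cloud(c)[l==k]; print(st[k],ce[k],P.min(0).round(3),P.max(0).round(3),np.percentile(P[:,2],95))
plan(.445,.216,.16)
E
```

```text
[295 125  27  18 367] [307.98637602 133.23433243] [ 0.077  0.021 -0.002] [0.809 0.808 0.611] 0.10930852801485505
t 5.72 tcp [0.6478 0.1933 0.1891] yaw 77.1 gap 0.0855 F [-0.8  0.9 -0.9] grip 0.0 j [0.17 0.53 0.27 1.31 0.   0.4 ] -> shift [202.8 -23.3  28.7] turn [ 0.001  0.002 -0.   ]
```

View pics/w3.png

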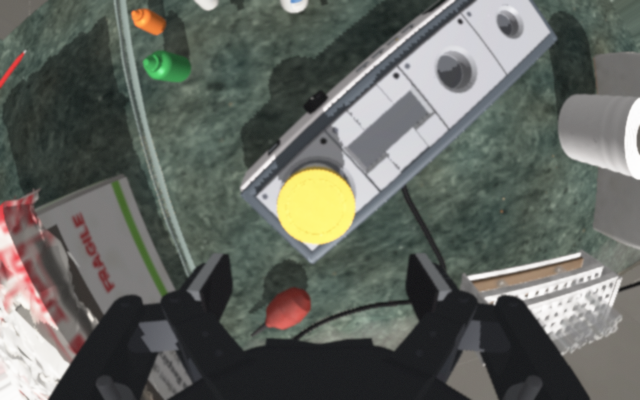

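The cup sits in the wide bore with its lid centred at (316,205) and its top at 0.109 m, as expected. Now the large bottle.

apply_moves([
  {"xyz":[20,-2,2],"turn":[0,0,0],"grip":1},
  {"xyz":[55,-6,6],"turn":[0,0,0],"grip":1},
  {"xyz":[95,-11,12],"turn":[0,0,0],"grip":1},
  {"xyz":[135,-15,18],"turn":[0,0,0],"grip":1},
  {"xyz":[170,-20,24],"turn":[0,0,0],"grip":1},
  {"xyz":[193,-22,28],"turn":[0,0,0],"grip":1},
  {"xyz":[203,-23,29],"turn":[0,0,0],"grip":1},
  {"xyz":[203,-23,29],"turn":[0,0,0],"grip":1},
])

```text
clock: 6.38
tcp_pos: [0.441, 0.2161, 0.1578]
orientation: [-0.002, 0.112, 0.994, -0.001]
wrist_force: [0.6, 0.4, -0.2]
finger_gap: 0.0854
grip_force: 0.0
```

```bash
cat >> h.py <<'E'
def blue_caps(d,z):
    "world xy of blue caps at height z in the wrist view"
    hsv=cv2.cvtColor(d["color"],cv2.COLOR_BGR2HSV)
    m=((hsv[...,0]>95)&(hsv[...,0]<125)&(hsv[...,1]>110)&(hsv[...,2]>80)).astype(np.uint8)
    n,l,st,c=cv2.connectedComponentsWithStats(m)
    for k in range(1,n):
        if st[k,4]>40: print("blue",c[k].round(1),st[k].tolist(),fish_at(d,*c[k],z)[:2].round(4))
E
python3 - <<'E'
from h import *
d=look("w4"); blue_caps(d,.078); plan(.445,.216,.03)
E
```

```text
blue [616.   79.4] [604, 62, 31, 48, 201] [0.372  0.5459]
blue [593.2  71.5] [587, 65, 17, 16, 106] [0.3635 0.5044]
blue [209.2 200.1] [203, 194, 13, 13, 127] [0.4122 0.1338]
blue [318.8 214.7] [310, 206, 19, 19, 280] [0.4426 0.2147]
t 6.43 tcp [0.4436 0.2162 0.1585] yaw 77.1 gap 0.0857 F [0.3 0.3 0.9] grip 0.0 j [ 0.29  0.19 -0.29  1.08 -0.    0.52] -> shift [ -1.6   0.2 128.5] turn [-0.001 -0.001 -0.   ]
```

View pics/w4.png

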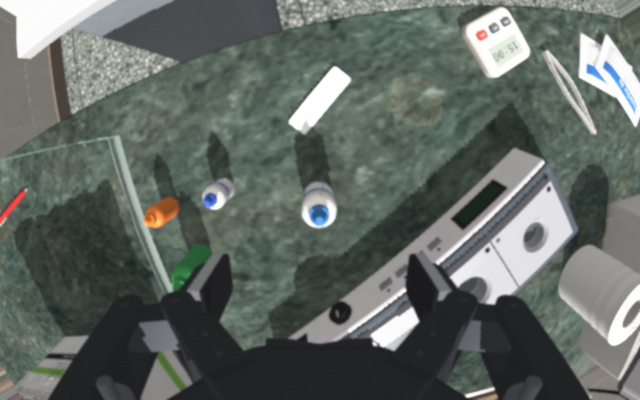

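The large bottle's cap is at (319,215), right between the fingers; the small bottle is at (209,200) and the look-alikes are clear to the left. Descend and grasp.

apply_moves([
  {"xyz":[0,0,20],"turn":[0,0,0],"grip":1},
  {"xyz":[0,0,50],"turn":[0,0,0],"grip":1},
  {"xyz":[0,0,85],"turn":[0,0,0],"grip":1},
  {"xyz":[0,0,112],"turn":[0,0,0],"grip":1},
  {"xyz":[0,0,125],"turn":[0,0,0],"grip":1},
  {"xyz":[0,0,128],"turn":[0,0,0],"grip":0.8},
  {"xyz":[0,0,128],"turn":[0,0,0],"grip":0.5},
  {"xyz":[0,0,128],"turn":[0,0,0],"grip":0.2},
  {"xyz":[0,0,128],"turn":[0,0,0],"grip":0.2},
  {"xyz":[0,0,128],"turn":[0,0,0],"grip":0.2},
  {"xyz":[0,0,128],"turn":[0,0,0],"grip":0.2},
])

```text
clock: 7.35
tcp_pos: [0.4458, 0.2166, 0.0326]
orientation: [0.001, 0.113, 0.994, 0.001]
wrist_force: [0.6, 0.4, 2.1]
finger_gap: 0.0287
grip_force: 29.8
```

```bash
python3 - <<'E'
from h import *
plan(.4436,.2155,.15)
E
```

```text
t 7.35 tcp [0.4458 0.2166 0.0326] yaw 77.1 gap 0.0287 F [0.6 0.4 2.1] grip 29.8 j [ 0.29  0.32 -0.48  0.77 -0.    0.52] -> shift [   1.6   -1.4 -117.4] turn [ 0.001  0.003 -0.   ]
```

apply_moves([
  {"xyz":[0,0,-8],"turn":[0,0,0],"grip":0.2},
  {"xyz":[0,0,-28],"turn":[0,0,0],"grip":0.2},
  {"xyz":[0,0,-60],"turn":[0,0,0],"grip":0.2},
  {"xyz":[0,0,-95],"turn":[0,0,0],"grip":0.2},
  {"xyz":[-6,10,-118],"turn":[0,0,0],"grip":0.2},
  {"xyz":[-20,34,-125],"turn":[0,0,0],"grip":0.2},
  {"xyz":[-40,70,-125],"turn":[0,0,0],"grip":0.2},
  {"xyz":[-60,105,-125],"turn":[0,0,0],"grip":0.2},
  {"xyz":[-76,132,-125],"turn":[0,0,0],"grip":0.2},
  {"xyz":[-83,146,-125],"turn":[0,0,0],"grip":0.2},
  {"xyz":[-85,149,-125],"turn":[0,0,0],"grip":0.2},
  {"xyz":[-85,149,-125],"turn":[0,0,0],"grip":0.2},
])

```text
clock: 8.35
tcp_pos: [0.5607, 0.3431, 0.1562]
orientation: [-0.0, 0.112, 0.994, -0.0]
wrist_force: [-0.4, -1.0, -1.0]
finger_gap: 0.0289
grip_force: 29.7
```

```bash
python3 - <<'E'
from h import *
d=look("w5"); blue_caps(d,.078+.125); plan(.5603,.342,.1)
c=d["color"][60:360,160:560]; cv2.imwrite("pics/w5c.png",cv2.resize(c,None,fx=2,fy=2,interpolation=cv2.INTER_CUBIC))
E
```

```text
blue [560.6   9.5] [550, 0, 21, 23, 74] [0.4616 0.4627]
blue [ 72.5 116.7] [66, 111, 13, 13, 109] [0.4623 0.2659]
blue [315.  240.7] [291, 236, 50, 18, 183] [0.5307 0.3476]
blue [321.7 297.9] [303, 277, 40, 44, 1316] [0.5538 0.3447]
t 8.4 tcp [0.56   0.3423 0.1563] yaw 77.1 gap 0.0289 F [ 0.2 -0.7  0.3] grip 29.7 j [ 0.43  0.5   0.14  1.21 -0.    0.65] -> shift [-0.4 -0.1 56.3] turn [-0.001 -0.001 -0.   ]
```

View pics/w5c.png

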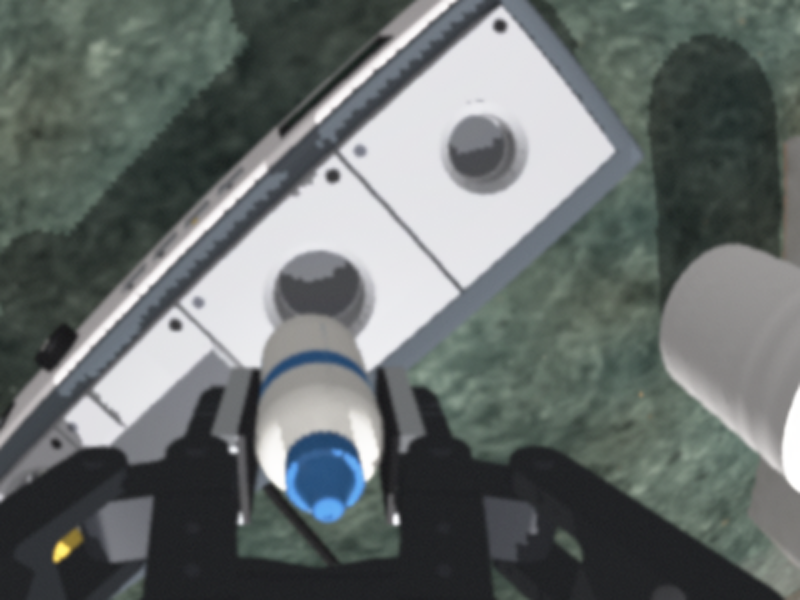

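Bottle held upright between the fingers; the medium bore's rim is centred at about (320,206) and the narrow one at (402,133) in full-image pixels. I'll check these and the dropper tip.

```bash
python3 - <<'E'
from h import *
d=dict(np.load("w5.npz"))
for n,u,v,z in [("medium",320,206.5,.066),("narrow",402,133.5,.066),("tip",324,315,.203),("base front",319,217,.125),("bandL",290,247,.165),("bandR",343,247,.165)]: print(n,fish_at(d,u,v,z).round(4))
E
```

```text
medium [0.5596 0.3434 0.066 ]
narrow [0.5167 0.4177 0.066 ]
tip [0.5618 0.3438 0.203 ]
base front [0.5485 0.345  0.125 ]
bandL [0.5469 0.3311 0.165 ]
bandR [0.5526 0.3557 0.165 ]
```

apply_moves([
  {"xyz":[0.5,0,10],"turn":[0,0,0],"grip":0.2},
  {"xyz":[0.5,0,30],"turn":[0,0,0],"grip":0.2},
  {"xyz":[0.5,0,46],"turn":[0,0,0],"grip":0.2},
  {"xyz":[0.5,0,55],"turn":[0,0,0],"grip":0.2},
  {"xyz":[0.5,0,61],"turn":[0,0,0],"grip":0.2},
  {"xyz":[0.5,0,67],"turn":[0,0,0],"grip":0.2},
  {"xyz":[0.5,0,73],"turn":[0,0,0],"grip":0.2},
  {"xyz":[0.5,0,77],"turn":[0,0,0],"grip":0.2},
  {"xyz":[0.5,0,79],"turn":[0,0,0],"grip":0.2},
  {"xyz":[0.5,0,79],"turn":[0,0,0],"grip":0.2},
])

```text
clock: 9.23
tcp_pos: [0.56, 0.3424, 0.0769]
orientation: [-0.0, 0.113, 0.994, -0.0]
wrist_force: [-0.2, -0.3, -0.0]
finger_gap: 0.0288
grip_force: 29.8
```

apply_moves([
  {"xyz":[0,0,2],"turn":[0,0,0],"grip":0.2},
  {"xyz":[0,0,4],"turn":[0,0,0],"grip":0.2},
  {"xyz":[0,0,5],"turn":[0,0,0],"grip":0.2},
  {"xyz":[0,0,6],"turn":[0,0,0],"grip":0.2},
  {"xyz":[0,0,6],"turn":[0,0,0],"grip":0.2},
])

```text
clock: 9.65
tcp_pos: [0.5614, 0.3425, 0.0745]
orientation: [0.002, 0.113, 0.994, 0.0]
wrist_force: [-3.4, -3.9, 12.2]
finger_gap: 0.0287
grip_force: 30.8
```

apply_moves([
  {"xyz":[0,0,5],"turn":[0,0,0],"grip":0.4},
  {"xyz":[0,0,5],"turn":[0,0,0],"grip":0.7},
  {"xyz":[0,0,3],"turn":[0,0,0],"grip":1},
  {"xyz":[0,0,0],"turn":[0,0,0],"grip":1},
  {"xyz":[0,0,-15],"turn":[0,0,0],"grip":1},
  {"xyz":[0,0,-45],"turn":[0,0,0],"grip":1},
  {"xyz":[0,0,-80],"turn":[0,0,0],"grip":1},
  {"xyz":[0,0,-105],"turn":[0,0,0],"grip":1},
  {"xyz":[0,0,-112],"turn":[0,0,0],"grip":1},
  {"xyz":[0,0,-112],"turn":[0,0,0],"grip":1},
])

```text
clock: 10.48
tcp_pos: [0.5618, 0.3434, 0.1867]
orientation: [0.003, 0.113, 0.994, 0.002]
wrist_force: [-0.4, 0.0, 1.1]
finger_gap: 0.0856
grip_force: 0.0
```

```bash
python3 - <<'E'
from h import *
from workcell import imaging
d=look("w6"); blue_caps(d,.120)
for n in ("scene","top"):
    c=imaging.read_camera(n); P=cloud(c); m=(np.hypot(P[...,0]-.56,P[...,1]-.3427)<.012)&(P[...,2]>.068)&(P[...,2]<.14)
    if m.any(): print(n,m.sum(),np.percentile(P[m][:,2],[50,90,98]).round(4),P[m].mean(0).round(4))
plan(.414,.127,.15,0)
E
```

```text
blue [541.9  10.1] [530, 0, 25, 26, 82] [0.4312 0.5611]
blue [630.   26.1] [615, 0, 25, 61, 1094] [0.4359 0.7069]
blue [ 89.2 114.1] [84, 109, 11, 11, 87] [0.4357 0.1802]
blue [315.5 211.9] [306, 202, 20, 21, 324] [0.5573 0.3413]
scene 155 [0.0998 0.1144 0.1199] [0.5569 0.3465 0.0997]
t 10.63 tcp [0.5594 0.3422 0.1816] yaw 77.1 gap 0.0856 F [-0.4  0.5 -0.5] grip 0.0 j [0.43 0.49 0.19 1.27 0.   0.65] -> shift [  93.4 -242.2   32.2] turn [-3.000e-03 -1.000e-03  1.345e+00]
```

Bottle top reads 0.120 m, so it is fully seated. Now above the small bottle, with the fingers half open to keep away from the orange look-alike.

apply_moves([
  {"xyz":[6,-14,0],"turn":[0,0,0],"grip":0.55},
  {"xyz":[18,-46,0],"turn":[0,0,0],"grip":0.55},
  {"xyz":[33,-84,0],"turn":[0,0,4e-05],"grip":0.55},
  {"xyz":[48,-122,4],"turn":[0,0,0],"grip":0.55},
  {"xyz":[63,-160,12],"turn":[0,0,0],"grip":0.55},
  {"xyz":[78,-198,22],"turn":[0,0,0],"grip":0.55},
  {"xyz":[89,-228,32],"turn":[0,0,0],"grip":0.55},
  {"xyz":[94,-241,36],"turn":[0,0,0],"grip":0.55},
  {"xyz":[95,-243,36],"turn":[0,0,0],"grip":0.55},
  {"xyz":[95,-243,36],"turn":[0,0,0],"grip":0.55},
])

```text
clock: 11.47
tcp_pos: [0.4118, 0.1264, 0.1461]
orientation: [-0.001, 0.113, 0.994, -0.0]
wrist_force: [-0.2, 0.7, 0.4]
finger_gap: 0.0468
grip_force: 0.0
```

```bash
python3 - <<'E'
from h import *
d=look("w7"); blue_caps(d,.058); plan(.414,.127,.02)
E
```

```text
blue [634.2  90. ] [630, 85, 10, 12, 68] [0.3569 0.5089]
blue [315.6 213. ] [310, 207, 12, 13, 128] [0.4143 0.1223]
blue [  4.3 279. ] [0, 271, 11, 17, 65] [ 0.415  -0.3427]
blue [547.5 295.1] [541, 290, 15, 13, 63] [0.5693 0.3525]
blue [567.6 318.5] [560, 310, 16, 17, 206] [0.6254 0.3985]
t 11.52 tcp [0.4131 0.127  0.1467] yaw 77.0 gap 0.047 F [ 1.1 -0.7 -1.3] grip 0.0 j [ 0.11  0.09 -0.45  1.03  0.    0.34] -> shift [-1.000e+00  1.000e-01  1.267e+02] turn [ 0.    -0.001  0.   ]
```

View pics/w7.png

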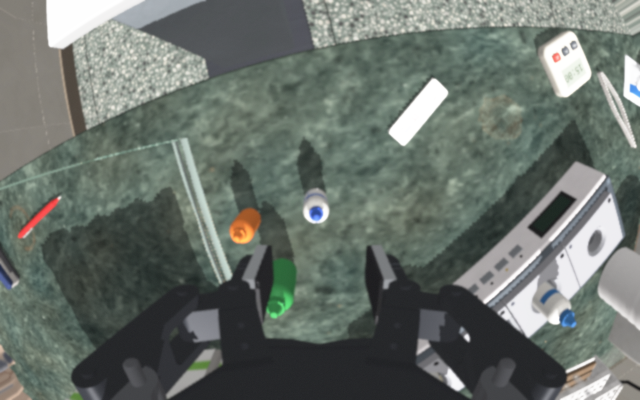

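Small bottle's cap at (316,213), between the fingers; orange at (243,227) and green at (280,290) are clear of the half-open fingers. Descend and grasp.

apply_moves([
  {"xyz":[-2,-1.5,20],"turn":[0,0,0],"grip":0.55},
  {"xyz":[-2,-1.5,50],"turn":[0,0,0],"grip":0.55},
  {"xyz":[-2,-1.5,82],"turn":[0,0,0],"grip":0.55},
  {"xyz":[-2,-1.5,108],"turn":[0,0,0],"grip":0.55},
  {"xyz":[-2,-1.5,122],"turn":[0,0,0],"grip":0.55},
  {"xyz":[-2,-1.5,126.5],"turn":[0,0,0],"grip":0.55},
  {"xyz":[-2,-1.5,126.5],"turn":[0,0,0],"grip":0.45},
  {"xyz":[-2,-1.5,126.5],"turn":[0,0,0],"grip":0.3},
  {"xyz":[-2,-1.5,126.5],"turn":[0,0,0],"grip":0.12},
  {"xyz":[-2,-1.5,126.5],"turn":[0,0,0],"grip":0.12},
  {"xyz":[-2,-1.5,126.5],"turn":[0,0,0],"grip":0.12},
], force=25)

```text
clock: 12.43
tcp_pos: [0.4158, 0.1253, 0.0218]
orientation: [0.001, 0.113, 0.994, 0.0]
wrist_force: [0.0, 0.2, 0.7]
finger_gap: 0.0203
grip_force: 25.7
```

```bash
python3 - <<'E'
from h import *
plan(.5163,.4178,.15)
E
```

```text
t 12.43 tcp [0.4158 0.1253 0.0218] yaw 77.1 gap 0.0203 F [0.  0.2 0.7] grip 25.7 j [ 0.11  0.23 -0.64  0.7   0.    0.33] -> shift [ -32.8  307.7 -127.9] turn [ 0.001  0.002 -0.   ]
```

apply_moves([
  {"xyz":[0,0,-10],"turn":[0,0,0],"grip":0.12},
  {"xyz":[0,0,-35],"turn":[0,0,0],"grip":0.12},
  {"xyz":[0,0,-70],"turn":[0,0,0],"grip":0.12},
  {"xyz":[-2,14,-105],"turn":[0,0,0],"grip":0.12},
  {"xyz":[-5,40,-130],"turn":[0,0,0],"grip":0.12},
  {"xyz":[-9,78,-138],"turn":[0,0,0],"grip":0.12},
  {"xyz":[-13,116,-138],"turn":[0,0,0],"grip":0.12},
  {"xyz":[-17,154,-138],"turn":[0,0,0],"grip":0.12},
  {"xyz":[-21,192,-138],"turn":[0,0,0],"grip":0.12},
  {"xyz":[-24,225,-138],"turn":[0,0,0],"grip":0.12},
  {"xyz":[-26,245,-138],"turn":[0,0,0],"grip":0.12},
  {"xyz":[-27,252,-138],"turn":[0,0,0],"grip":0.12},
])

```text
clock: 13.43
tcp_pos: [0.4983, 0.3678, 0.159]
orientation: [0.001, 0.111, 0.994, 0.001]
wrist_force: [0.3, -0.5, -1.5]
finger_gap: 0.0206
grip_force: 25.7
```

```bash
python3 - <<'E'
from h import *
plan(.5163,.4178,.15)
E
```

```text
t 13.43 tcp [0.4983 0.3678 0.159 ] yaw 77.2 gap 0.0206 F [ 0.3 -0.5 -1.5] grip 25.7 j [0.51 0.42 0.03 1.17 0.   0.73] -> shift [-6.5 52.8  9.1] turn [ 0.002  0.001 -0.   ]
```

apply_moves([
  {"xyz":[-2,15,3],"turn":[0,0,0],"grip":0.12},
  {"xyz":[-5,38,7],"turn":[0,0,0],"grip":0.12},
  {"xyz":[-6.5,50,9],"turn":[0,0,0],"grip":0.12},
  {"xyz":[-6.5,53,9],"turn":[0,0,0],"grip":0.12},
  {"xyz":[-6.5,53,9],"turn":[0,0,0],"grip":0.12},
])

```text
clock: 13.85
tcp_pos: [0.5155, 0.4146, 0.1498]
orientation: [-0.0, 0.113, 0.994, -0.0]
wrist_force: [0.8, 0.2, 0.1]
finger_gap: 0.0206
grip_force: 25.7
```

```bash
python3 - <<'E'
from h import *
d=look("w8"); plan(.5163,.4178,.1)
c=d["color"][60:360,160:560]; cv2.imwrite("pics/w8c.png",cv2.resize(c,None,fx=2,fy=2,interpolation=cv2.INTER_CUBIC))
E
```

```text
t 13.9 tcp [0.5154 0.4141 0.15  ] yaw 77.1 gap 0.0204 F [-0.4 -0.5 -0.1] grip 25.7 j [ 0.56  0.51  0.15  1.21 -0.    0.78] -> shift [-0.1  3.8 50. ] turn [-0.001 -0.    -0.   ]
```

View pics/w8c.png

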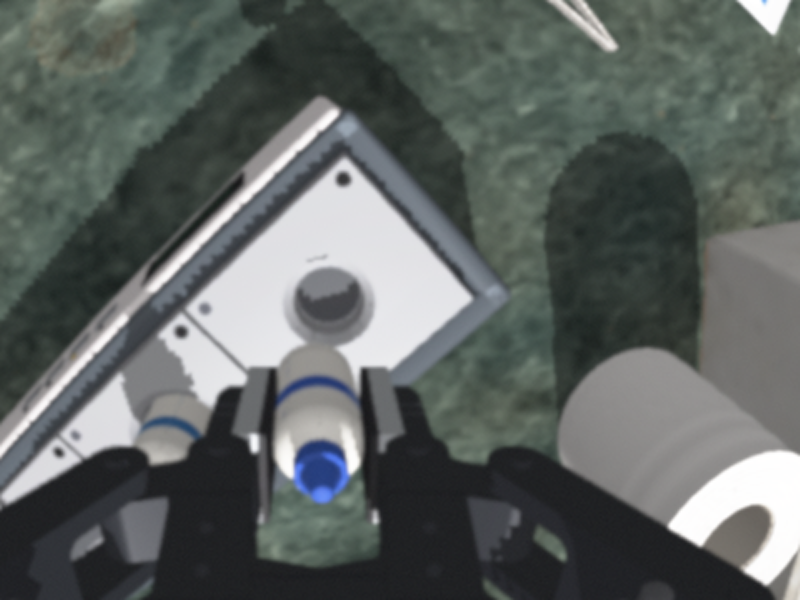

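Small bottle held upright above the narrow bore: bore rim centred at (325,212), dropper tip at (320,306) in full-image pixels.

```bash
python3 - <<'E'
from h import *
d=dict(np.load("w8.npz"))
for n,u,v,z in [("narrow",324.75,212.5,.066),("tip",320.5,306,.1875)]: print(n,fish_at(d,u,v,z).round(4))
E
```

```text
narrow [0.518  0.4179 0.066 ]
tip [0.5183 0.4137 0.1875]
```

apply_moves([
  {"xyz":[0.3,3.9,10],"turn":[0,0,0],"grip":0.12},
  {"xyz":[0.3,3.9,30],"turn":[0,0,0],"grip":0.12},
  {"xyz":[0.3,3.9,48],"turn":[0,0,0],"grip":0.12},
  {"xyz":[0.3,3.9,58],"turn":[0,0,0],"grip":0.12},
  {"xyz":[0.3,3.9,63],"turn":[0,0,0],"grip":0.12},
  {"xyz":[0.3,3.9,68],"turn":[0,0,0],"grip":0.12},
  {"xyz":[0.3,3.9,72],"turn":[0,0,0],"grip":0.12},
  {"xyz":[0.3,3.9,75],"turn":[0,0,0],"grip":0.12},
  {"xyz":[0.3,3.9,75],"turn":[0,0,0],"grip":0.12},
])

```text
clock: 14.65
tcp_pos: [0.5163, 0.4187, 0.0748]
orientation: [0.0, 0.113, 0.994, 0.0]
wrist_force: [-0.3, -0.0, -0.3]
finger_gap: 0.0205
grip_force: 25.7
```

apply_moves([
  {"xyz":[0,0,2],"turn":[0,0,0],"grip":0.12},
  {"xyz":[0,0,4],"turn":[0,0,0],"grip":0.12},
  {"xyz":[0,0,5],"turn":[0,0,0],"grip":0.12},
  {"xyz":[0,0,5.5],"turn":[0,0,0],"grip":0.12},
  {"xyz":[0,0,5.5],"turn":[0,0,0],"grip":0.12},
])

```text
clock: 15.07
tcp_pos: [0.5169, 0.4191, 0.0716]
orientation: [0.001, 0.113, 0.994, 0.001]
wrist_force: [-2.2, -1.7, 8.1]
finger_gap: 0.0202
grip_force: 26.9
```

Contact at the expected height. Release and rise.

apply_moves([
  {"xyz":[0,0,4.5],"turn":[0,0,0],"grip":0.3},
  {"xyz":[0,0,4.5],"turn":[0,0,0],"grip":0.55},
  {"xyz":[0,0,3],"turn":[0,0,0],"grip":0.7},
  {"xyz":[0,0,0],"turn":[0,0,0],"grip":0.7},
  {"xyz":[0,0,-15],"turn":[0,0,0],"grip":0.7},
  {"xyz":[0,0,-45],"turn":[0,0,0],"grip":0.7},
  {"xyz":[0,0,-80],"turn":[0,0,0],"grip":0.7},
  {"xyz":[0,0,-105],"turn":[0,0,0],"grip":0.7},
  {"xyz":[0,0,-112],"turn":[0,0,0],"grip":0.7},
  {"xyz":[0,0,-112],"turn":[0,0,0],"grip":0.7},
])

```text
clock: 15.9
tcp_pos: [0.5176, 0.4196, 0.1844]
orientation: [0.002, 0.113, 0.994, 0.002]
wrist_force: [0.5, 0.4, 0.4]
finger_gap: 0.0597
grip_force: 0.0
```

```bash
python3 - <<'E'
from h import *
from workcell import imaging
d=look("w9"); blue_caps(d,.108)
c=imaging.read_camera("scene"); P=cloud(c); m=(np.hypot(P[...,0]-.5165,P[...,1]-.418)<.012)&(P[...,2]>.068)&(P[...,2]<.14)
print(m.sum(),np.percentile(P[m][:,2],[50,90,98]).round(4) if m.any() else "")
plan(.3545,.2356,.12,36.8)
E
```

```text
blue [618.2  39.4] [588, 0, 52, 90, 3536] [0.4067 0.7649]
blue [482.6  23.6] [456, 2, 65, 59, 502] [0.3972 0.577 ]
blue [442.2  15.1] [431, 8, 30, 16, 201] [0.3887 0.5428]
blue [317.3 210.5] [311, 204, 14, 14, 155] [0.5154 0.4184]
182 [0.0875 0.1008 0.1065]
t 16.0 tcp [0.516  0.4185 0.1804] yaw 77.1 gap 0.06 F [ 0.1 -0.6 -0.6] grip 0.0 j [0.56 0.51 0.21 1.28 0.   0.79] -> shift [ 116.4 -214.4   60.6] turn [-0.001 -0.     0.703]
```

Small bottle top is at about 0.107 m (0.108 expected): seated. Now above the cassette, turning the fingers across its width.

apply_moves([
  {"xyz":[7,-12,0],"turn":[0,0,0.08],"grip":0.7},
  {"xyz":[22,-40,2],"turn":[0,0,0.18],"grip":0.7},
  {"xyz":[40,-74,8],"turn":[0,0,0.28],"grip":0.7},
  {"xyz":[58,-107,18],"turn":[0,0,0.38],"grip":0.7},
  {"xyz":[76,-140,30],"turn":[0,0,0.48],"grip":0.7},
  {"xyz":[93,-172,42],"turn":[0,0,0.58],"grip":0.7},
  {"xyz":[107,-198,52],"turn":[0,0,0.66],"grip":0.6},
  {"xyz":[114,-211,58],"turn":[0,0,0.7],"grip":0.5},
  {"xyz":[116,-214,60],"turn":[0,0,0.703],"grip":0.5},
  {"xyz":[116,-214,60],"turn":[0,0,0.703],"grip":0.5},
])

```text
clock: 16.83
tcp_pos: [0.3533, 0.235, 0.1196]
orientation: [-0.001, 0.448, 0.894, -0.001]
wrist_force: [0.7, -0.5, -0.3]
finger_gap: 0.0431
grip_force: 0.0
```

```bash
python3 - <<'E'
from h import *
d=look("w10"); hsv=cv2.cvtColor(d["color"],cv2.COLOR_BGR2HSV); W=fish_map(d,.005)
m=((hsv[...,1]<50)&(hsv[...,2]>150)&(np.hypot(W[...,0]-.3545,W[...,1]-.2356)<.06)).astype(np.uint8)
m=cv2.morphologyEx(m,cv2.MORPH_CLOSE,np.ones((7,7)))
n,l,st,c=cv2.connectedComponentsWithStats(m); k=1+st[1:,4].argmax()
print(st[k],c[k].round(1),cv2.minAreaRect(W[l==k][:,:2].astype(np.float32)))
plan(.3545,.2356,.002,36.8)
E
```

```text
[ 309  160   27   80 1959] [322.4 199.3] ((0.35576826333999634, 0.2347593903541565), (0.021810682490468025, 0.07139561325311661), 37.78361511230469)
t 16.88 tcp [0.355  0.236  0.1205] yaw 36.8 gap 0.0427 F [0.  0.9 0.1] grip 0.0 j [ 0.4   0.1  -0.51  0.96  0.    1.33] -> shift [-1.000e-01 -5.000e-01  1.185e+02] turn [-0.001 -0.001  0.   ]
```

View pics/w10.png

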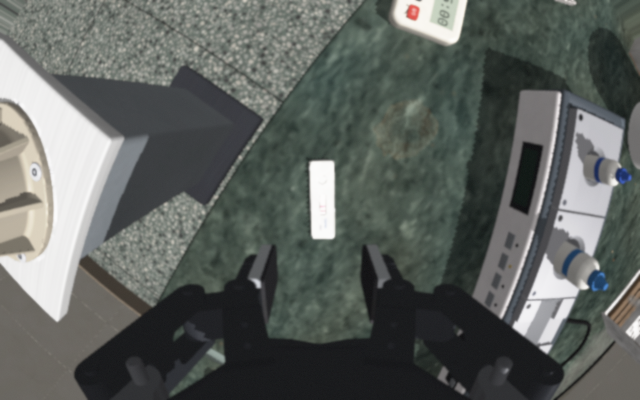

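Cassette at (322,199), aligned with the fingers and centred. Descend to fingertip height and close.

apply_moves([
  {"xyz":[0,0,20],"turn":[0,0,-0.01],"grip":0.5},
  {"xyz":[0,0,50],"turn":[0,0,-0.01],"grip":0.5},
  {"xyz":[0,0,82],"turn":[0,0,-0.01],"grip":0.5},
  {"xyz":[0,0,104],"turn":[0,0,-0.01],"grip":0.5},
  {"xyz":[0,0,114],"turn":[0,0,-0.01],"grip":0.5},
  {"xyz":[0,0,117.5],"turn":[0,0,-0.01],"grip":0.5},
  {"xyz":[0,0,117.5],"turn":[0,0,-0.01],"grip":0.4},
  {"xyz":[0,0,117.5],"turn":[0,0,-0.01],"grip":0.3},
  {"xyz":[0,0,117.5],"turn":[0,0,-0.01],"grip":0.15},
  {"xyz":[0,0,117.5],"turn":[0,0,-0.01],"grip":0.1},
  {"xyz":[0,0,117.5],"turn":[0,0,-0.01],"grip":0.1},
], force=20)

```text
clock: 17.8
tcp_pos: [0.3569, 0.2369, 0.0051]
orientation: [0.001, 0.443, 0.896, 0.001]
wrist_force: [0.1, 0.4, 4.0]
finger_gap: 0.0087
grip_force: 2.3
```

```bash
python3 - <<'E'
from h import *
plan(.6035,.2675,.16,30.2)
E
```

```text
t 17.8 tcp [0.3569 0.2369 0.0051] yaw 37.4 gap 0.0087 F [0.1 0.4 4. ] grip 2.3 j [ 0.4   0.24 -0.67  0.65  0.    1.32] -> shift [-125.5  215.1 -154.1] turn [0.003 0.    0.125]
```

The fingers closed past the cassette's width (gap 8.7 mm), so they slid over its top. Lift a little, open and re-measure.

apply_moves([
  {"xyz":[0,0,-3],"turn":[0,0,0],"grip":0.1},
  {"xyz":[0,0,-30],"turn":[0,0,0],"grip":0.4},
  {"xyz":[0,0,-65],"turn":[0,0,0],"grip":0.5},
  {"xyz":[0,0,-65],"turn":[0,0,0],"grip":0.5},
  {"xyz":[0,0,-65],"turn":[0,0,0],"grip":0.5},
  {"xyz":[0,0,-65],"turn":[0,0,0],"grip":0.5},
])

```text
clock: 18.3
tcp_pos: [0.3553, 0.2361, 0.069]
orientation: [0.0, 0.443, 0.896, 0.0]
wrist_force: [1.1, -0.1, 0.6]
finger_gap: 0.043
grip_force: 0.0
```

```bash
cat >> h.py <<'E'
def cassette(d,z,near):
    hsv=cv2.cvtColor(d["color"],cv2.COLOR_BGR2HSV); W=fish_map(d,z)
    m=((hsv[...,1]<50)&(hsv[...,2]>150)&(np.hypot(W[...,0]-near[0],W[...,1]-near[1])<.06)).astype(np.uint8)
    m=cv2.morphologyEx(m,cv2.MORPH_CLOSE,np.ones((7,7)))
    n,l,st,c=cv2.connectedComponentsWithStats(m); k=1+st[1:,4].argmax()
    print(st[k],c[k].round(1),cv2.minAreaRect(W[l==k][:,:2].astype(np.float32)))
E
python3 - <<'E'
from h import *
d=look("w11"); cassette(d,.005,(.3545,.2356)); plan(.3555,.2356,.001,37.5)
c=d["color"][100:360,180:480]; cv2.imwrite("pics/w11c.png",cv2.resize(c,None,fx=2,fy=2,interpolation=cv2.INTER_CUBIC))
E
```

```text
[ 307  171   31   94 2823] [321.9 216.7] ((0.35744911432266235, 0.2358313798904419), (0.021606823429465294, 0.07023544609546661), 37.229244232177734)
t 18.35 tcp [0.3547 0.2358 0.0683] yaw 37.4 gap 0.0426 F [-0.6  0.3 -0.1] grip 0.0 j [ 0.4   0.15 -0.59  0.83  0.    1.32] -> shift [-0.7  0.6 67.3] turn [-0.001 -0.    -0.003]
```

View pics/w11c.png

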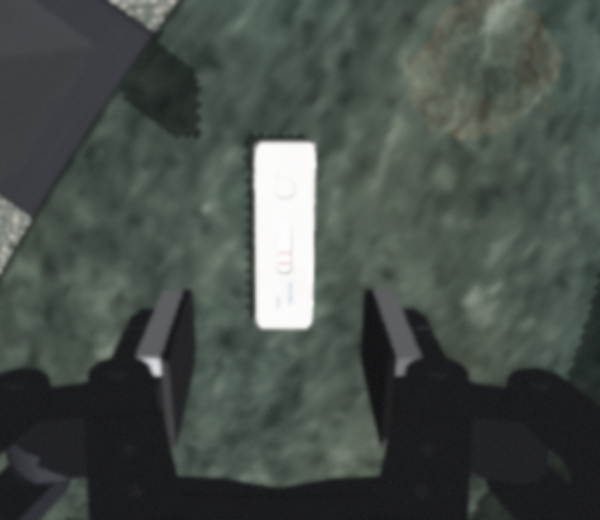

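The cassette is undisturbed, lying at the crop centre (284,235) between the fingers. This time I'll pre-close the fingers, then go about 3 mm lower.

apply_moves([
  {"xyz":[-0.5,0.5,15],"turn":[0,0,0],"grip":0.38},
  {"xyz":[-0.5,0.5,35],"turn":[0,0,0],"grip":0.38},
  {"xyz":[-0.5,0.5,52],"turn":[0,0,0],"grip":0.38},
  {"xyz":[-0.5,0.5,60],"turn":[0,0,0],"grip":0.38},
  {"xyz":[-0.5,0.5,64],"turn":[0,0,0],"grip":0.38},
  {"xyz":[-0.5,0.5,66],"turn":[0,0,0],"grip":0.38},
  {"xyz":[-0.5,0.5,67],"turn":[0,0,0],"grip":0.38},
  {"xyz":[-0.5,0.5,67],"turn":[0,0,0],"grip":0.38},
])

```text
clock: 19.02
tcp_pos: [0.3563, 0.2362, 0.002]
orientation: [0.0, 0.443, 0.896, 0.0]
wrist_force: [0.3, 0.3, -0.1]
finger_gap: 0.0321
grip_force: 0.0
```

apply_moves([
  {"xyz":[0,0,1],"turn":[0,0,0],"grip":0.3},
  {"xyz":[0,0,1],"turn":[0,0,0],"grip":0.22},
  {"xyz":[0,0,1],"turn":[0,0,0],"grip":0.14},
  {"xyz":[0,0,1],"turn":[0,0,0],"grip":0.14},
  {"xyz":[0,0,1],"turn":[0,0,0],"grip":0.14},
  {"xyz":[0,0,1],"turn":[0,0,0],"grip":0.14},
])

```text
clock: 19.52
tcp_pos: [0.3566, 0.2363, 0.0013]
orientation: [0.0, 0.443, 0.896, 0.001]
wrist_force: [0.1, -0.5, 5.5]
finger_gap: 0.0193
grip_force: 20.1
```

```bash
python3 - <<'E'
from h import *
plan(.6035,.2675,.16,30.2)
E
```

```text
t 19.52 tcp [0.3566 0.2363 0.0013] yaw 37.4 gap 0.0193 F [ 0.1 -0.5  5.5] grip 20.1 j [ 0.4   0.25 -0.67  0.64  0.    1.32] -> shift [-125.   215.4 -158.3] turn [0.001 0.    0.125]
```

Gripped at the right width (19.3 mm, 20 N). Lift and carry.

apply_moves([
  {"xyz":[0,0,-6],"turn":[0,0,0],"grip":0.14},
  {"xyz":[0,0,-25],"turn":[0,0,0],"grip":0.14},
  {"xyz":[0,0,-58],"turn":[0,0,0],"grip":0.14},
  {"xyz":[0,0,-95],"turn":[0,0,0.02],"grip":0.14},
  {"xyz":[-8,13,-130],"turn":[0,0,0.04],"grip":0.14},
  {"xyz":[-22,38,-152],"turn":[0,0,0.06],"grip":0.14},
  {"xyz":[-40,68,-158],"turn":[0,0,0.09],"grip":0.14},
  {"xyz":[-58,100,-158],"turn":[0,0,0.125],"grip":0.14},
  {"xyz":[-76,132,-158],"turn":[0,0,0.125],"grip":0.14},
  {"xyz":[-94,162,-158],"turn":[0,0,0.125],"grip":0.14},
  {"xyz":[-106,183,-158],"turn":[0,0,0.125],"grip":0.14},
  {"xyz":[-110,190,-158],"turn":[0,0,0.125],"grip":0.14},
])

```text
clock: 20.52
tcp_pos: [0.577, 0.2637, 0.158]
orientation: [0.0, 0.499, 0.867, 0.0]
wrist_force: [-1.0, 0.6, 0.6]
finger_gap: 0.0192
grip_force: 19.7
```

```bash
python3 - <<'E'
from h import *
plan(.6035,.2675,.15,30.2)
E
```

```text
t 20.52 tcp [0.577  0.2637 0.158 ] yaw 30.1 gap 0.0192 F [-1.   0.6  0.6] grip 19.7 j [ 0.3   0.46  0.08  1.19 -0.    1.35] -> shift [-10.   24.8   8. ] turn [ 0.001  0.    -0.001]
```

apply_moves([
  {"xyz":[-3,7,3],"turn":[0,0,0],"grip":0.14},
  {"xyz":[-7,18,10],"turn":[0,0,0],"grip":0.14},
  {"xyz":[-9.5,24,16],"turn":[0,0,0],"grip":0.14},
  {"xyz":[-10,25,18],"turn":[0,0,0],"grip":0.14},
  {"xyz":[-10,25,18],"turn":[0,0,0],"grip":0.14},
])

```text
clock: 20.93
tcp_pos: [0.599, 0.2676, 0.1397]
orientation: [-0.001, 0.498, 0.867, -0.001]
wrist_force: [-1.3, -0.4, -1.4]
finger_gap: 0.0194
grip_force: 19.7
```

```bash
python3 - <<'E'
from h import *
d=look("w12"); plan(.6035,.2675,.064,30.2)
c=d["color"][60:360,160:520]; cv2.imwrite("pics/w12c.png",cv2.resize(c,None,fx=2,fy=2,interpolation=cv2.INTER_CUBIC))
E
```

```text
t 20.98 tcp [0.599  0.2677 0.1403] yaw 30.2 gap 0.0193 F [ 0.4 -0.4  0.4] grip 19.7 j [0.3  0.51 0.12 1.18 0.   1.34] -> shift [-2.4  3.9 76.3] turn [-0.002 -0.001  0.   ]
```

View pics/w12c.png

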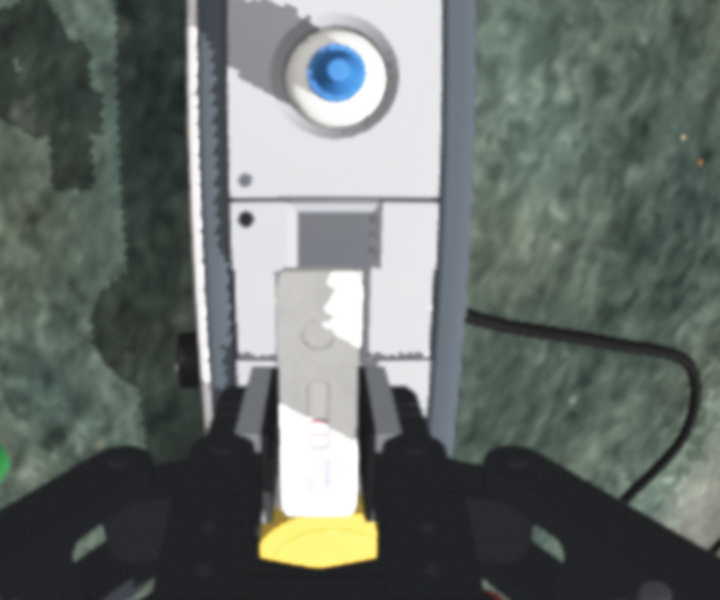

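Clear view: cassette held straight and level over the flat block. Its far end is at crop (320,270) and the pocket's far end at (335,203), so a small sideways shift is needed.

```bash
python3 - <<'E'
from h import *
d=dict(np.load("w12.npz")); s,R=tool(); M=R.as_matrix()
f=lambda u,v,z:(M.T@(fish_at(d,u/2+160,v/2+60,z)-s["tcp_pos"])*1e3).round(1)
for n,u,v,z in [("pocket L top",288,203,.066),("pocket R top",382,203,.066),("block seam",335,200,.066),("blockL",230,200,.066),("blockR",438,200,.066),("cas farL",278,270,.1445),("cas farR",364,270,.1445),("cas nearL",280,515,.1445),("cas nearR",357,515,.1445),("bottle cap tip",338,68,.120),("channel L",240,357,.066),("channel R",430,357,.066)]: print(n,f(u,v,z))
E
```

```text
pocket L top [ 38.5 -11.4  74.4]
pocket R top [38.6 21.9 74.3]
block seam [39.6  5.2 74.3]
blockL [ 39.8 -32.   74.4]
blockR [40.  42.1 74.3]
cas farL [ 34.4 -10.1  -4.1]
cas farR [34.4  9.8 -4.2]
cas nearL [-35.  -11.3  -4.2]
cas nearR [-35.    9.9  -4.2]
bottle cap tip [82.2  4.4 20.4]
channel L [-20.2 -30.5  74.4]
channel R [-20.3  42.2  74.2]
```

apply_moves([
  {"xyz":[-3.4,5,10],"turn":[0,0,0],"grip":0.14},
  {"xyz":[-3.4,5,30],"turn":[0,0,0],"grip":0.14},
  {"xyz":[-3.4,5,50],"turn":[0,0,0],"grip":0.14},
  {"xyz":[-3.4,5,62],"turn":[0,0,0],"grip":0.14},
  {"xyz":[-3.4,5,68],"turn":[0,0,0],"grip":0.14},
  {"xyz":[-3.4,5,71],"turn":[0,0,0],"grip":0.14},
  {"xyz":[-3.4,5,73],"turn":[0,0,0],"grip":0.14},
  {"xyz":[-3.4,5,74],"turn":[0,0,0],"grip":0.14},
  {"xyz":[-3.4,5,74],"turn":[0,0,0],"grip":0.14},
])

```text
clock: 21.73
tcp_pos: [0.607, 0.2675, 0.0676]
orientation: [0.0, 0.499, 0.867, 0.001]
wrist_force: [-0.2, -0.7, 0.6]
finger_gap: 0.0194
grip_force: 19.7
```

```bash
python3 - <<'E'
from h import *
d=look("w13"); plan(.6035,.2675,.0632,30.2)
c=d["color"][60:360,180:500]; cv2.imwrite("pics/w13c.png",cv2.resize(c,None,fx=2,fy=2,interpolation=cv2.INTER_CUBIC))
E
```

```text
t 21.78 tcp [0.607  0.2675 0.0677] yaw 30.2 gap 0.0195 F [-0.1  0.  -0.2] grip 19.7 j [0.29 0.57 0.03 1.03 0.   1.34] -> shift [ 1.7 -3.1  4.5] turn [ 0.002  0.    -0.   ]
```

View pics/w13c.png

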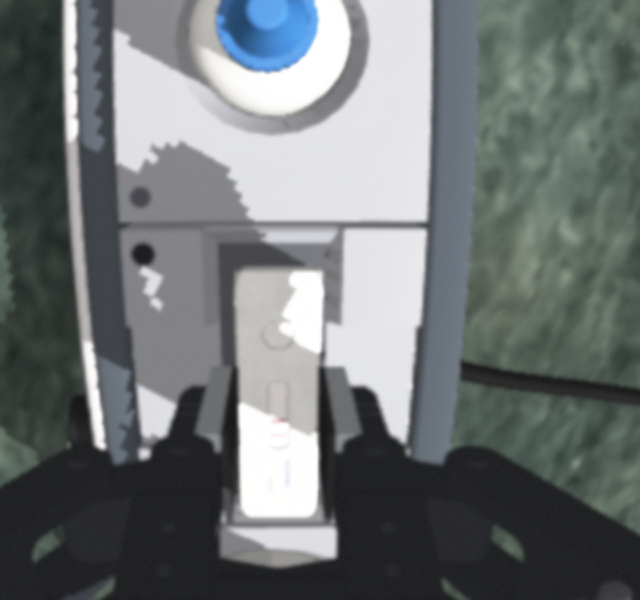

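Cassette just above the pocket: pocket walls at crop columns 203 and 342, cassette at 235–323, pocket end at row 230, cassette end at row 268. That was the 15th picture, one over the limit of 14, so from here I use numbers only.

```bash
python3 - <<'E'
from h import *
d=dict(np.load("w13.npz")); s,R=tool(); M=R.as_matrix()
f=lambda u,v,z:(M.T@(fish_at(d,u/2+180,v/2+60,z)-s["tcp_pos"])*1e3).round(1)
zt=s["tcp_pos"][2]+.0045
for n,u,v,z in [("pocket L",203,228,.066),("pocket R",342,228,.066),("floor L",217,245,.0625),("floor R",327,245,.0625),("seam",272,224,.066),("blkL",118,224,.066),("blkR",428,224,.066),("cas farL",235,268,zt),("cas farR",323,268,zt),("cas nearL",240,517,zt),("cas nearR",317,517,zt)]: print(n,f(u,v,z))
E
```

```text
pocket L [ 43.3 -18.7   1.7]
pocket R [43.3 14.5  1.7]
floor L [ 38.4 -15.8   5.2]
floor R [38.3 11.3  5.2]
seam [44.2 -2.2  1.7]
blkL [ 44.6 -39.6   1.6]
blkR [44.5 35.6  1.8]
cas farL [ 35.  -10.8  -4.5]
cas farR [35.   9.6 -4.5]
cas nearL [-35.7 -11.3  -4.5]
cas nearR [-35.8  10.   -4.5]
```

apply_moves([
  {"xyz":[1,-1.6,0],"turn":[0,0,0],"grip":0.14},
  {"xyz":[1,-1.6,1],"turn":[0,0,0],"grip":0.14},
  {"xyz":[1,-1.6,2],"turn":[0,0,0],"grip":0.14},
  {"xyz":[1,-1.6,3],"turn":[0,0,0],"grip":0.14},
  {"xyz":[1,-1.6,4],"turn":[0,0,0],"grip":0.14},
  {"xyz":[1,-1.6,4.5],"turn":[0,0,0],"grip":0.14},
  {"xyz":[1,-1.6,4.5],"turn":[0,0,0],"grip":0.14},
])

```text
clock: 22.37
tcp_pos: [0.6047, 0.2675, 0.0639]
orientation: [0.0, 0.499, 0.867, 0.0]
wrist_force: [-2.8, -0.6, 8.4]
finger_gap: 0.0193
grip_force: 20.5
```

apply_moves([
  {"xyz":[0,0,-0.5],"turn":[0,0,0],"grip":0.2},
  {"xyz":[0,0,-0.5],"turn":[0,0,0],"grip":0.3},
  {"xyz":[0,0,-0.5],"turn":[0,0,0],"grip":0.4},
  {"xyz":[0,0,-0.5],"turn":[0,0,0],"grip":0.45},
  {"xyz":[0,0,-10],"turn":[0,0,0],"grip":0.45},
  {"xyz":[0,0,-35],"turn":[0,0,0],"grip":0.45},
  {"xyz":[0,0,-65],"turn":[0,0,0],"grip":0.45},
  {"xyz":[0,0,-90],"turn":[0,0,0],"grip":0.45},
  {"xyz":[0,0,-100],"turn":[0,0,0],"grip":0.45},
  {"xyz":[0,0,-100],"turn":[0,0,0],"grip":0.45},
])

```text
clock: 23.2
tcp_pos: [0.6066, 0.2681, 0.1662]
orientation: [0.002, 0.499, 0.867, 0.002]
wrist_force: [0.6, -1.1, 0.1]
finger_gap: 0.0386
grip_force: 0.0
```

```bash
python3 - <<'E'
from h import *
d=look("w14"); s,R=tool(); plan(.6035,.2675,.16,30.2)
# depth -> world (z along axis; fisheye rays)
K=d["camera_matrix"];V=d["view"];v,u=np.indices(d["z_map"].shape);X=(u-K[0,2])/K[0,0];Y=(v-K[1,2])/K[1,1];r=np.hypot(X,Y)+1e-9
ray=np.stack([X/r*np.tan(r),Y/r*np.tan(r),np.ones_like(r)],-1); P=(ray*d["z_map"][...,None]-V[:3,3])@V[:3,:3]
a=np.radians(30.2);C=np.array([.6035,.2675]); q=(P[...,:2]-C)@np.array([[np.cos(a),-np.sin(a)],[np.sin(a),np.cos(a)]])
blk=(abs(q[...,0])<.036)&(abs(q[...,1])<.042); g=d["z_map"]>0
flat=blk&g&(abs(q[...,0])>.022)&(abs(q[...,1])>.022); zt=np.median(P[flat][:,2]); print("block top",zt.round(4))
for y in (-.03,-.02,-.01,0,.01,.02,.03):
  print(y,[ (round(float(np.median(P[mm][:,2])-zt)*1e3,1) if mm.any() else None) for x in (-.014,-.008,-.004,0,.004,.008,.014) for mm in [g&(abs(q[...,0]-x)<.0025)&(abs(q[...,1]-y)<.004)]])
hi=blk&g&(P[...,2]-zt>.0007)&(abs(q[...,1])<.042)&(P[...,2]-zt<.006); print(hi.sum(), cv2.minAreaRect(q[hi].astype(np.float32)*1000))
for n,u_,v_ in []: pass
E
```

```text
t 23.25 tcp [0.6055 0.2677 0.1637] yaw 30.2 gap 0.0383 F [-0.   0.1 -0.3] grip 0.0 j [0.3  0.51 0.17 1.23 0.   1.34] -> shift [ 0.8 -1.8  3.7] turn [ 0.003  0.001 -0.   ]
block top 0.0668
-0.03 [-1.7, 1.0, 1.2, 1.4, 1.4, 1.3, -3.2]
-0.02 [-2.4, 1.2, 1.4, 1.4, 1.1, 1.1, -3.3]
-0.01 [-3.5, 1.2, 1.1, 0.2, 1.1, 1.3, -3.6]
0 [-3.5, 1.4, 1.4, 0.1, 1.2, 1.2, -3.4]
0.01 [-3.2, 182.6, 186.5, 187.1, 186.8, 186.3, 176.3]
0.02 [198.0, 198.4, 1.9, 0.3, 1.1, 199.6, 197.8]
0.03 [-1.9, 1.2, 1.3, 1.2, 1.3, 1.4, -3.1]
1983 ((-0.17938995361328125, 0.0057830810546875), (82.99061584472656, 71.91532135009766), 89.75001525878906)
```

Cassette lies level, 1.2–1.4 mm above the block top (1.5 expected), so it is on the pocket floor. Final check of the others and the bystanders.

```bash
python3 - <<'E'
from h import *
from workcell import imaging
t0=dict(np.load("top0.npz")); t1=imaging.read_camera("top")
for n,(u,v,w) in dict(timer=(244,265,20),forceps=(200,236,24),green=(405,197,8),orange=(409,227,8)).items():
    a,b=[t["color"][v-w:v+w,u-w:u+w].astype(int) for t in (t0,t1)]; print(n,"mean diff",abs(a-b).mean().round(2))
s1=imaging.read_camera("scene"); P=cloud(s1)
for n,x,y,r,e in [("cup",.648,.192,.03,.108),("large",.5597,.343,.012,.120),("small",.5165,.418,.010,.108)]:
    m=(np.hypot(P[...,0]-x,P[...,1]-y)<r)&(P[...,2]>.07)&(P[...,2]<.13); print(n,m.sum(),np.percentile(P[m][:,2],97).round(4) if m.any() else None,"expect",e)
E
```

```text
timer mean diff 0.61
forceps mean diff 0.72
green mean diff 130.13
orange mean diff 121.95
cup 448 0.1095 expect 0.108
large 180 0.1184 expect 0.12
small 152 0.1062 expect 0.108
```

```bash
python3 -c "
from workcell import ticket
print(ticket.hand_in())"
```

```text
the job is handed in; nothing more can be done
None
```

The sample cup, both dropper bottles and the test cassette are all seated in their blocks, the timer and forceps have not moved, and the job is handed in at about 23 s; I viewed 15 pictures (one over the limit of 14), and the arm hid the green and orange look-alikes in the final check.

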